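# Hold the gear lid open at the mark

## Robot

A 7-joint arm with a two-finger parallel gripper is mounted at the origin on the work surface. World frame = base frame: x ahead of the robot, y to its left, z up, the work surface at z = 0. Lengths are in m, angles in rad, forces in N, time in s.
With the tool pointing down it reaches from about 0.425 to 0.925 m from the base axis. Payload 6.8 kg.
Tool frame: the origin (TCP) lies between the finger pads, 19 mm behind the fingertips; this is the grasp point; z points along the fingers, y is the line along which they close (so a half turn about z gives the same grasp; the last joint's range is limited). The gripper opens to 85 mm and grips with 20 to 120 N. Pads are 22 mm wide; open, the fingers measure 114 mm over their backs; the gripper's body (76 mm by 85 mm) begins 54 mm behind the grasp point. The pads swing forward as they close: fully open they stand 13 mm farther back than shut.
Start: joints at [-1.424, 0.477, 0.022, 1.555, -0.011, 1.109, -0.083], TCP at [0.17, 0.653, 0.25] pointing down, gripper open.
Joint ranges: [-2.96, 2.96], [-0.34, 2.1], [-1.41, 1.46], [0.24, 2.44], [-1.37, 4.51], [0.17, 1.92], [-2.96, 2.96]. Speed limits (rad/s): [2.39, 2.39, 3.14, 3.14, 3.14, 3.14, 3.14].

## Interface

Orientations are given as a rotation vector (axis times angle).
In Python, from bench import r, workorder, grab_frame, camera_info gives the robot as it stands (r), with the cameras as plain functions and the job (workorder).
- The arm moves only by the shell command python3 drive.py 'ROWS' [OPENING] [FORCE]. ROWS is a JSON list of rows, 1 to 5 of them, each an object with the fields trans (a list: dx, dy, dz in m), rot (a list: a rotation vector rx, ry, rz in rad); a field left out counts as zero; each row is the pose to reach, as a shift and turn from the pose commanded when the command began, along the tool's axes at that moment; what a row does not reach only later rows make up. A row lasts 1/10 s, in which the tool goes at most 0.05 m and 0.15 rad, less where a joint would pass 70% of its speed; a pose out of reach is approached as far as the arm can. OPENING is the finger opening in m, set as the command begins (- or left out keeps the last). The fingers move at their own pace and stop on an object; FORCE is the grip in N (left out, the last holds). Time passes only in rows, so rows that do not move let the fingers close. It prints the time, the measured TCP pose, the force, the opening and the grip force at its end. Input that does not fit is refused with a message, and nothing moves.
- r.get_obs(): the state, without advancing time (a new reading comes with each control period).
- grab_frame(name): name is "side" or "top" or "wrist"; returns (picture, depth): 400x640x3 uint8, blue, green, red; 400x640 float32, m along the optical axis (not along the pixel's ray), 0 where there is no reading.
- camera_info(name): a dict with "camera_matrix" (3x3 intrinsics, pixels), "R" (3x3) and "t" (3): a world point X has camera coordinates R X + t. Camera axes: x right, y down, z forward; pixel columns grow to the right and rows downward; lengths in m; the calibration is good to about 2 mm. The wrist camera is an equidistant fisheye: a pixel r from the principal point sees the ray r / f radians off the axis. A picture is of the moment at which its call begins: read the wrist's pose just before it. camera_info takes no time and is no camera call; for the wrist camera it gives the pose at the moment of the call.
- workorder.hand_in(): hands the job in; it is judged then, once.
The state is a dict: "clock": time; "joints": joint angles; "qvel": joint speeds; "tau": joint torques, N m; "tcp_pos": TCP position; "orientation": TCP orientation; "contact_force": force on the tool from outside, world axes, zero at the start; "moment": the same for the moment, N m; "grip_width": finger opening in m; "gripper_force": force on a finger pad.
Only numpy, scipy, OpenCV 4.12 (cv2) and the standard library are available. Lean on these libraries where they do the work, as an engineer would, in place of code of your own. Each camera call takes 0.05 s, during which the arm holds its last target. There are 200 camera calls.

## Task

On the blue bench drive unit, slide the clear guard all the way open along its track, and only then lift the sprung grey gear lid by its black bar handle until the lid lies level with the yellow pointer at its side. Keep hold of the handle and finish while still holding the lid steady at the pointer, for the lid shuts by itself; leave the guard fully open, the yellow pointer as it is set, and the oil can, jar and wrench where they stand.

Things in the scene. Friction and masses are not known exactly. Their poses are not given: they have to be found in the camera images.
- housing: Blue bench drive unit, fixed, 240 x 420 x 100 mm. Origin at table height, mid x; its ends lie 200 mm to -y, 220 mm to +y. z up, x away from the robot, y along the guard track. -y half: gear well with grey lid, deck at z = 100 mm; +y half: motor bay, low cover to z = 130 mm. White arc scale 4 mm thick at y = -203 mm, up to z = 220 mm.
- guard (a joint): Clear sliding guard, a tunnel with orange edges, 226 x 186 mm, open at both ends, top 180 mm above the table. 0 = shut, over the lid, barring the way to its handle; 0.200 m = fully open at its stop, over the motor bay (slides to the housing's +y). Starts at 0 to 0.03. Friction 2 N plus 6 N per m/s; stays where left.
- guard_grip (a point): Orange upright grip fin on the guard's top: 60 mm (housing x) x 12 mm thick (y) x 40 mm high (lowest 4 mm a flange 75 x 30 mm). Origin at the fin's centre, 198 mm above the table; in the housing frame at x = -20 mm, y = -64 mm + the guard's value. Top at 218 mm. Moves with the guard.
- lid (a joint): Angle of the grey lid, rad. 0 = shut and level, grows as its near (-x) edge rises, stop at 1.1. Hinge line along housing y at its far edge. A spring pushes it shut: 0.56 N m plus 0.7 N m per rad; its weight (0.28 to 0.52 kg) adds 0.2 to 0.5 N m, so some 5 to 11 N of pull at the handle. Let go, it shuts.
- lid_hinge (a point): Point on the lid's hinge line at the middle of its width, fixed in the housing frame at x = 85, y = -99, z = 105 mm. Axes turn with the lid.
- lid_handle (a point): Black round bar on the lid, 12 mm in diameter, 100 mm long along housing y, on two 8 mm posts near its ends (84 mm clear between). Origin mid bar: 155 mm from the hinge line towards the near edge, 45 mm above the lid's mid plane, so 150 mm above the table when shut; 34 mm clear below it to the lid. Axes turn with the lid.
- lid_edge (a point): Point on the red-striped -y side edge of the lid (lid 175 x 178 x 10 mm), 130 mm from the hinge line. Its x axis lies in the lid's mid plane, pointing to the hinge; y along the hinge line.
- mark (a joint): Setting of the yellow pointer, rad, about the lid's hinge line: the lid angle to be held. Same zero and sense as the lid's angle. Between 0.35 and 0.75, differs each time; stiff joint, not to be moved.
- mark_tip (a point): Tip of the yellow pointer, 130 mm from the hinge line, beside the lid's red-striped edge (7 mm further to -y). Pointer 5 mm thick, 8 mm wide, with a yellow disc 20 mm across at its tip. Its x axis runs along the pointer to the hinge; when the lid is at the mark, lid_edge and mark_tip stand side by side.
- oil_can: Loose copper oil can, 60 mm in diameter, 125 mm high with its spout, origin under its centre; stands beyond the unit's -y end. Bystander.
- jar: Loose glass jar with red cap, 56 mm in diameter, 75 mm high, origin under its centre; stands beyond the unit's +y end. Bystander.
- wrench: Loose steel wrench lying flat in front of (-x of) the unit, about across the robot's front. Bystander.

How it is judged:
By the outcome, as a careful person would: the job done as asked, in the order asked, and still so for the second after the job is handed in, while the arm keeps its last pose, push and grip.
It also fails if it takes over 58 s, if anything falls off the work surface, if the arm or the gripper's body presses on something with over 40 N, if the wrist force passes 120 N, or if a joint passes its speed limit or range.

## Working session

There is one attempt and no reset: what is moved stays moved. The work goes in short steps, Python scripts to look and compute and a shell command to move; the robot and the scene stay as the last step left them, time stands still between calls to the robot, and variables do not carry over. Pictures are saved under pics/ and viewed, at most 10 in all, crops included, and the job is handed in when it is done.

```bash
ls; mkdir -p pics
python3 - <<'E'
from bench import r, workorder, grab_frame, camera_info
import cv2,numpy as np
o=r.get_obs();print(o['tcp_pos'],o['orientation'],o['clock'])
for n in ("top","side"):
    p,d=grab_frame(n);cv2.imwrite(f"pics/{n}0.png",p);np.save(f"pics/{n}0.npy",d)
    c=camera_info(n);print(n,{k:np.round(np.array(c[k]),3).tolist() for k in("camera_matrix","R","t")})
E
```

```text
bench.py
drive.py
pics
[0.17001555 0.6526663  0.24902024] [-3.99125526e-01 -3.11605483e+00  2.84501504e-03] 0.0
top {'camera_matrix': [[385.426, 0.0, 319.344], [0.0, 385.426, 192.194], [0.0, 0.0, 1.0]], 'R': [[-0.028, -1.0, 0.014], [-0.998, 0.027, -0.059], [0.059, -0.015, -0.998]], 't': [0.046, 0.589, 0.946]}
side {'camera_matrix': [[375.035, 0.0, 319.833], [0.0, 375.035, 199.234], [0.0, 0.0, 1.0]], 'R': [[-0.602, 0.798, 0.008], [0.608, 0.466, -0.643], [-0.517, -0.382, -0.766]], 't': [0.313, -0.261, 1.352]}
```

View pics/top0.png

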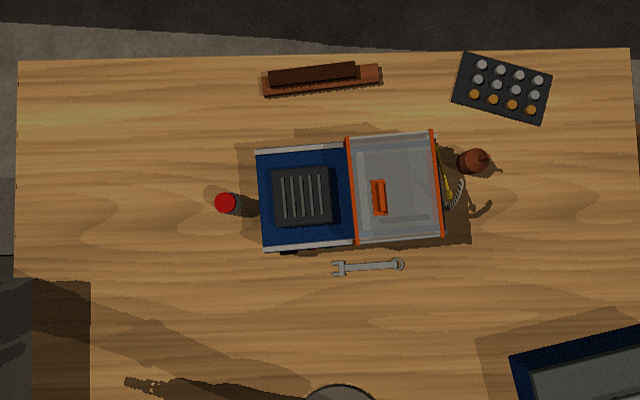

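View pics/side0.png

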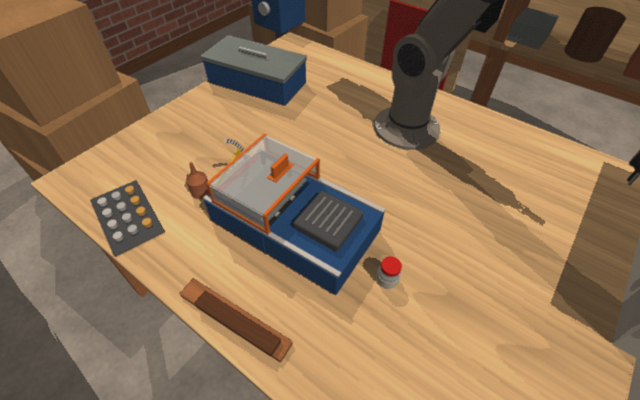

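The top view shows the blue unit spanning cols 257–445. The motor bay is on the left, the clear guard with its orange fin is at (379,197), the yellow pointer is at (447,185), and the white arc is at (457,190). The wrench is in front at (368,267), the can at (473,161) and the jar at (226,203). The side view agrees, with the fin at (280,167).

```bash
cat > h.py <<'E'
from bench import r, workorder, grab_frame, camera_info
import cv2,numpy as np
def cloud(n,p,d):
    c=camera_info(n);K,R,t=[np.array(c[k]) for k in("camera_matrix","R","t")]
    v,u=np.mgrid[:400,:640]
    X=np.dstack([(u-K[0,2])/K[0,0]*d,(v-K[1,2])/K[1,1]*d,d])
    W=(X-t.ravel())@R
    W[d==0]=np.nan
    return W,cv2.cvtColor(p,cv2.COLOR_BGR2HSV)
def mask(W,H,h0,h1,s,v,z0,z1):
    return (H[...,0]>=h0)&(H[...,0]<=h1)&(H[...,1]>=s)&(H[...,2]>=v)&(W[...,2]>z0)&(W[...,2]<z1)
E
python3 - <<'E'
from h import *
for n in("top","side"):
    W,H=cloud(n,cv2.imread(f"pics/{n}0.png"),np.load(f"pics/{n}0.npy"))
    def rep(nm,m):
        P=W[m]
        if len(P)<5: print(n,nm,len(P));return
        q=cv2.minAreaRect(P[:,:2].astype(np.float32)*1000)
        print(n,nm,len(P),"mean",P.mean(0).round(4),"rect",np.round(cv2.boxPoints(q)).tolist(),np.round(q[1]),round(q[2],2),'z',np.percentile(P[:,2],[2,50,98]).round(4))
    rep("blue",mask(W,H,100,125,120,40,.085,.115)&(np.hypot(W[...,0]-.6,W[...,1])<.35))
    rep("white",(H[...,1]<60)&(H[...,2]>130)&(W[...,2]>.09)&(W[...,2]<.125))
    rep("fin",mask(W,H,3,18,150,90,.19,.225))
    rep("cover",(W[...,2]>.122)&(W[...,2]<.14)&(H[...,2]<90)&(np.hypot(W[...,0]-.6,W[...,1])<.35))
    rep("orange",mask(W,H,3,18,150,90,.1,.187))
    m=mask(W,H,22,35,120,90,.1,.25);rep("yellow",m);print(np.hstack([np.argwhere(m)[:,::-1],W[m].round(3)]).tolist() if n=="top" else '')
    rep("table",(W[...,2]<.02)&(W[...,2]>-.02)&(W[...,0]<.8)&(W[...,0]>.3))
E
```

```text
top blue 4294 mean [0.576  0.0678 0.0987] rect [[452.0, 163.0], [477.0, -255.0], [700.0, -241.0], [675.0, 176.0]] [223. 418.] 3.43 z [0.0957 0.0987 0.1018]
top white 632 mean [0.5632 0.0758 0.1047] rect [[454.0, 162.0], [480.0, -255.0], [712.0, -240.0], [686.0, 176.0]] [232. 417.] 3.54 z [0.1016 0.1047 0.1078]
top fin 170 mean [ 0.5672 -0.0904  0.2164] rect [[537.0, -87.0], [538.0, -98.0], [596.0, -95.0], [596.0, -83.0]] [58. 11.] 3.59 z [0.2129 0.2164 0.2191]
top cover 3462 mean [0.5763 0.0638 0.129 ] rect [[451.0, 123.0], [501.0, -261.0], [717.0, -233.0], [667.0, 151.0]] [218. 387.] 7.43 z [0.1245 0.1289 0.1335]
top orange 1133 mean [ 0.5833 -0.1191  0.1783] rect [[469.0, -39.0], [489.0, -367.0], [718.0, -352.0], [697.0, -25.0]] [229. 328.] 3.64 z [0.1738 0.179  0.1827]
top yellow 52 mean [ 0.5834 -0.2441  0.1556] rect [[562.0, -242.0], [562.0, -249.0], [613.0, -247.0], [613.0, -240.0]] [52.  6.] 2.28 z [0.1411 0.1542 0.169 ]
[[445.0, 175.0, 0.613, -0.245, 0.14], [444.0, 176.0, 0.611, -0.243, 0.141], [445.0, 176.0, 0.611, -0.244, 0.142], [444.0, 177.0, 0.609, -0.241, 0.144], [445.0
[... 2394 characters left out ...]
.0, -83.0]] [61. 11.] 2.89 z [0.1908 0.209  0.2182]
side cover 1844 mean [0.5919 0.0656 0.1284] rect [[483.0, 118.0], [611.0, -245.0], [757.0, -194.0], [628.0, 170.0]] [154. 386.] 19.46 z [0.1234 0.1282 0.1369]
side orange 994 mean [ 0.6117 -0.1023  0.16  ] rect [[469.0, -39.0], [490.0, -361.0], [724.0, -346.0], [703.0, -24.0]] [234. 323.] 3.73 z [0.11   0.177  0.1831]
side yellow 28 mean [ 0.5749 -0.244   0.1607] rect [[564.0, -243.0], [565.0, -248.0], [591.0, -244.0], [590.0, -239.0]] [27.  5.] 8.45 z [0.1524 0.1594 0.1681]

side table 63712 mean [ 0.5632  0.1649 -0.0013] rect [[300.0, 813.0], [300.0, -1388.0], [800.0, -1388.0], [800.0, 813.0]] [ 500. 2201.] 0.0 z [-0.0051 -0.0016  0.0068]
```

```bash
cat >> h.py <<'E'
from scipy.spatial.transform import Rotation as Ro
TH=0.062; O=np.array([.5865,-.0485,0]); RH=Ro.from_euler('z',TH)
def hw(x,y,z): return O+RH.apply([x,y,z])      # housing -> world
def down(yaw): # tool down, tool y at world angle yaw
    y=np.array([np.cos(yaw),np.sin(yaw),0]);z=np.array([0,0,-1]);return Ro.from_matrix(np.c_[np.cross(y,z),y,z])
def go(pos,R=None):
    o=r.get_obs();C=Ro.from_rotvec(o['orientation']);R=R or C
    print('shift',C.inv().apply(np.array(pos)-o['tcp_pos']).round(4),'turn',(C.inv()*R).as_rotvec().round(3))
E
python3 drive.py '[{"trans": [-0.03,-0.03,-0.01],"rot": [0,0,-0.1]},{"trans": [-0.065,-0.07,-0.03],"rot": [0,0,-0.2]},{"trans": [-0.1,-0.11,-0.05],"rot": [0,0,-0.3]},{"trans": [-0.135,-0.145,-0.06],"rot": [0,0,-0.317]},{"trans": [-0.17,-0.18,-0.06],"rot": [0,0,-0.317]}]' 0.085 40
python3 -c "
from h import *
go([.569,-.0905,.29],down(np.pi/2+TH))"
```

```text
clock: 0.6
tcp_pos: [0.2835, 0.4463, 0.3106]
orientation: [-0.099, 3.139, 0.003]
contact_force: [1.1, -0.0, 1.5]
grip_width: 0.0849
gripper_force: 0.0
shift [-0.251  -0.5538  0.0197] turn [0.002 0.001 0.001]
```

```bash
python3 drive.py '[{"trans": [-0.02,-0.04,0]},{"trans": [-0.04,-0.085,0]},{"trans": [-0.06,-0.13,0]},{"trans": [-0.08,-0.175,0]},{"trans": [-0.1,-0.22,0]}]'
python3 drive.py '[{"trans": [-0.02,-0.04,0]},{"trans": [-0.04,-0.085,0]},{"trans": [-0.06,-0.13,0]},{"trans": [-0.08,-0.175,0]},{"trans": [-0.1,-0.22,0]}]'
python3 drive.py '[{"trans": [-0.02,-0.04,0]},{"trans": [-0.04,-0.08,0]},{"trans": [-0.05,-0.1,0]},{"trans": [-0.05,-0.11,0]},{"trans": [-0.05,-0.11,0]}]'
python3 -c "
from h import *
go([.569,-.0905,.206],down(np.pi/2+TH));print(r.get_obs()['joints'])"
```

```text
clock: 1.1
tcp_pos: [0.3965, 0.2321, 0.3092]
orientation: [0.098, -3.14, -0.0]
contact_force: [0.9, 0.3, -0.1]
grip_width: 0.0846
gripper_force: 0.0
clock: 1.6
tcp_pos: [0.5099, 0.0189, 0.3093]
orientation: [0.098, -3.14, -0.0]
contact_force: [0.6, 0.3, -0.7]
grip_width: 0.0854
gripper_force: 0.0
clock: 2.1
tcp_pos: [0.5657, -0.0872, 0.3089]
orientation: [0.094, -3.139, 0.001]
contact_force: [-0.1, 0.1, 0.9]
grip_width: 0.0854
gripper_force: 0.0
shift [-0.0032 -0.0035  0.1029] turn [-0.    -0.001 -0.002]
[-0.3687803   0.27359008  0.51142756  1.76182038 -0.14502831  1.14491121
  1.81765075]
```

```bash
python3 drive.py '[{"trans": [-0.002,-0.002,0.04]},{"trans": [-0.003,-0.003,0.075]},{"trans": [-0.003,-0.003,0.095]},{"trans": [-0.003,-0.003,0.102]},{"trans": [-0.003,-0.003,0.102]}]'
python3 drive.py '[{},{},{},{},{}]' 0.0 50
```

```text
clock: 2.6
tcp_pos: [0.5688, -0.0872, 0.2068]
orientation: [0.1, -3.138, -0.001]
contact_force: [0.5, -0.7, -0.0]
grip_width: 0.0851
gripper_force: 0.0
clock: 3.1
tcp_pos: [0.5698, -0.089, 0.2078]
orientation: [-0.097, 3.139, -0.0]
contact_force: [-0.1, -3.6, 3.9]
grip_width: 0.0118
gripper_force: 3.6
```

```bash
python3 drive.py '[{},{},{}]'
python3 -c "
from h import *
R=Ro.from_rotvec(r.get_obs()['orientation']);print(R.inv().apply(RH.apply([0,.2,0])))"
```

```text
clock: 3.4
tcp_pos: [0.5698, -0.089, 0.2078]
orientation: [-0.097, 3.139, -0.0]
contact_force: [-1.6, -0.7, 5.7]
grip_width: 0.0115
gripper_force: 49.8
[-1.85258855e-05  1.99999997e-01 -2.73304221e-05]
```

Gripped at 11.5 mm. I'll slide toward +y, quickly at first and then in a slow creep to the stop.

```bash
python3 drive.py '[{"trans": [0,0.02,0]},{"trans": [0,0.05,0]},{"trans": [0,0.08,0]},{"trans": [0,0.11,0]},{"trans": [0,0.13,0]}]'
python3 drive.py '[{"trans": [0,0.01,0]},{"trans": [0,0.018,0]},{"trans": [0,0.024,0]},{"trans": [0,0.03,0]},{"trans": [0,0.034,0]}]'
python3 drive.py '[{"trans": [0,0.002,0]},{"trans": [0,0.004,0]},{"trans": [0,0.006,0]},{"trans": [0,0.008,0]},{"trans": [0,0.008,0]}]'
```

```text
clock: 3.9
tcp_pos: [0.5613, 0.0423, 0.2078]
orientation: [0.099, -3.14, 0.0]
contact_force: [-1.4, -3.5, 5.5]
grip_width: 0.0111
gripper_force: 51.9
clock: 4.4
tcp_pos: [0.5592, 0.0747, 0.2079]
orientation: [0.097, -3.14, 0.001]
contact_force: [-3.1, -2.4, 6.9]
grip_width: 0.0111
gripper_force: 52.2
clock: 4.9
tcp_pos: [0.5587, 0.0828, 0.2078]
orientation: [0.098, -3.14, 0.0]
contact_force: [-3.0, -1.3, 8.0]
grip_width: 0.0111
gripper_force: 52.2
```

```bash
python3 drive.py '[{"trans": [0,0.001,0]},{"trans": [0,0.002,0]},{"trans": [0,0.003,0]},{"trans": [0,0.004,0]},{"trans": [0,0.004,0]}]'|sed -n '2p;4p'
python3 drive.py '[{"trans": [0,0.001,0]},{"trans": [0,0.002,0]},{"trans": [0,0.003,0]},{"trans": [0,0.004,0]},{"trans": [0,0.004,0]}]'|sed -n '2p;4p'
```

```text
tcp_pos: [0.5585, 0.0861, 0.2078]
contact_force: [-3.8, -3.2, 6.7]
tcp_pos: [0.5585, 0.0862, 0.2078]
contact_force: [-2.2, -11.7, 6.9]
```

```bash
python3 drive.py '[{},{},{},{},{}]' 0.085 |tail -2
python3 drive.py '[{"trans": [0,0,-0.02]},{"trans": [0,0,-0.05]},{"trans": [0,-0.02,-0.08],"rot": [0,0,0.1]},{"trans": [0,-0.05,-0.09],"rot": [0,0,0.2]},{"trans": [0,-0.08,-0.1],"rot": [0,0,0.3]}]'
python3 - <<'E'
from h import *
for n in("top","side"):
    p,d=grab_frame(n);cv2.imwrite(f"pics/{n}1.png",p);np.save(f"pics/{n}1.npy",d)
a=cv2.imread("pics/top1.png")[110:280,200:520];b=cv2.imread("pics/side1.png")[110:300,170:420]
cv2.imwrite("pics/c1.png",np.vstack([cv2.resize(a,(640,340)),cv2.resize(b,(640,250))]))
E
```

```text
grip_width: 0.0823
gripper_force: 0.0
clock: 6.9
tcp_pos: [0.5637, 0.0108, 0.3085]
orientation: [0.376, 3.117, 0.001]
contact_force: [0.0, -0.4, 0.1]
grip_width: 0.0849
gripper_force: 0.0
```

View pics/c1.png

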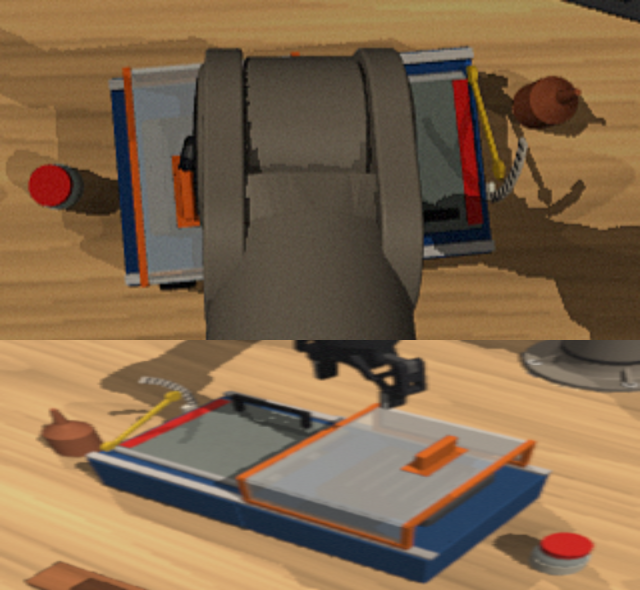

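The guard is over the motor bay. The grey lid with its red stripe is exposed, the black handle shows at crop (270,410) in the side view, and the yellow pointer is fully visible in both views. Next I'll measure the pointer angle, handle and fin.

Run:
```python
from h import *
for n in("top","side"):
    W,H=cloud(n,cv2.imread(f"pics/{n}1.png"),np.load(f"pics/{n}1.npy"))
    L=RH.inv().apply((W-O).reshape(-1,3)).reshape(W.shape)
    m=mask(W,H,20,36,110,80,.09,.25)&(L[...,1]<-.185)&(L[...,1]>-.215)
    P=L[m];dx=.085-P[:,0];dz=P[:,2]-.105+.0012
    R_=np.hypot(dx,dz);k=R_>.03
    print(n,len(P),'ymed',np.median(P[:,1]).round(4),'Rmax',R_.max().round(3),'angle thr hinge',np.median(np.arctan2(dz,dx)[R_>.08]).round(3),'tip',np.median(np.arctan2(dz,dx)[R_>.118]).round(3),'line',np.polyfit(dx[k],dz[k],1).round(4))
    k=R_>.118;print(' disc mean R',R_[k].mean().round(4),k.sum())
    m=(H[...,2]<60)&(L[...,2]>.142)&(L[...,2]<.165)&(np.abs(L[...,0]+.07)<.03)&(np.abs(L[...,1]+.099)<.07)
    P=L[m]; print(' handle',len(P),P.mean(0).round(4) if len(P) else '',np.percentile(P,[3,97],axis=0).round(4).tolist() if len(P) else '')
    m=mask(W,H,170,180,120,60,.08,.14)|mask(W,H,0,3,150,60,.08,.14);P=L[m&(L[...,1]<-.15)];print(' red',np.percentile(P,[2,50,98],axis=0).round(4).tolist())
go(hw(-.070,-.099,.25),down(TH))
o=r.get_obs();print(o['joints'])
```

```text
top 210 ymed -0.1942 Rmax 0.137 angle thr hinge 0.47 tip 0.473 line [0.4775 0.0025]
 disc mean R 0.1277 44
 handle 100 [-0.0723 -0.1309  0.1532] [[-0.0778, -0.1488, 0.1495], [-0.0667, -0.1129, 0.1559]]
 red [[-0.0827, -0.1885, 0.1065], [-0.0034, -0.1796, 0.11], [0.0747, -0.1713, 0.1132]]
side 183 ymed -0.1948 Rmax 0.134 angle thr hinge 0.473 tip 0.477 line [0.4806 0.0026]
 disc mean R 0.1256 32
 handle 132 [-0.0669 -0.1003  0.1513] [[-0.0727, -0.1477, 0.1434], [-0.0627, -0.0501, 0.1553]]
 red [[-0.0794, -0.1966, 0.0998], [0.0001, -0.1801, 0.1096], [0.0754, -0.1725, 0.1124]]
shift [ 0.0017 -0.1629  0.0593] turn [0.002 0.003 1.262]
[-0.57940005  0.25906432  0.56079524  1.78551152 -0.14927033  1.13618717
  1.35280808]
```

```bash
python3 drive.py '[{"trans": [0,-0.04,0],"rot": [0,0,0.15]},{"trans": [0,-0.08,0],"rot": [0,0,0.3]},{"trans": [0,-0.12,0],"rot": [0,0,0.45]},{"trans": [0,-0.15,0],"rot": [0,0,0.6]},{"trans": [0,-0.163,0],"rot": [0,0,0.75]}]' |sed -n 2p
python3 drive.py '[{"rot": [0,0,0.15]},{"trans": [0,0,0.01],"rot": [0,0,0.3]},{"trans": [0,0,0.03],"rot": [0,0,0.45]},{"trans": [0,0,0.05],"rot": [0,0,0.512]},{"trans": [0,0,0.055],"rot": [0,0,0.512]}]'
python3 - <<'E'
from h import *
go(hw(-.069,-.099,.150),down(TH))
p,d=grab_frame("wrist");cv2.imwrite("pics/w1.png",p);print(r.get_obs()['joints'])
E
```

```text
tcp_pos: [0.5237, -0.1502, 0.3074]
clock: 8.0
tcp_pos: [0.5239, -0.1459, 0.2501]
orientation: [-2.137, -2.298, 0.004]
contact_force: [-0.1, 0.7, -0.2]
grip_width: 0.0852
gripper_force: 0.0
shift [-0.0057 -0.0002  0.1001] turn [-0.004 -0.001  0.01 ]
[-0.50655259  0.33994545  0.83605351  1.90740214 -0.2927624   1.02432213
  0.53033376]
```

View pics/w1.png

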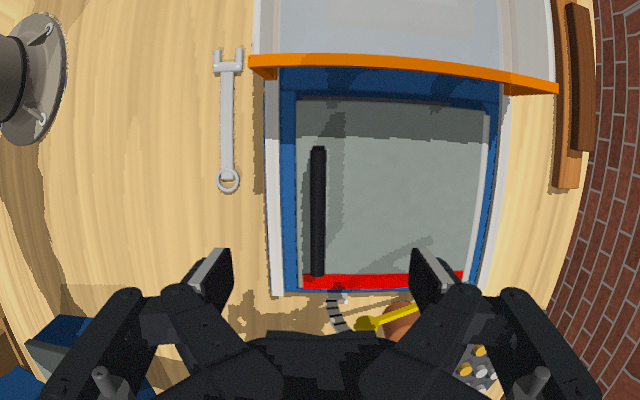

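The wrist view shows the black bar at cols 310–325, centred between the fingers (222 and 420), so it lines up. Next I'll descend and grip.

```bash
python3 drive.py '[{"trans": [-0.002,0,0.03]},{"trans": [-0.005,0,0.06]},{"trans": [-0.006,0,0.085],"rot": [0,0,0.01]},{"trans": [-0.006,0,0.1],"rot": [0,0,0.01]},{"trans": [-0.006,0,0.1],"rot": [0,0,0.01]}]'
python3 drive.py '[{},{},{},{},{}]' 0 80
python3 drive.py '[{},{},{},{}]'
```

```text
clock: 8.55
tcp_pos: [0.5248, -0.1528, 0.1513]
orientation: [-2.149, -2.288, 0.002]
contact_force: [0.9, 0.6, -0.0]
grip_width: 0.0847
gripper_force: 0.0
clock: 9.05
tcp_pos: [0.522, -0.1535, 0.1522]
orientation: [-2.149, -2.284, 0.006]
contact_force: [-23.1, -0.1, 15.6]
grip_width: 0.0121
gripper_force: 10.4
clock: 9.45
tcp_pos: [0.5217, -0.1535, 0.1523]
orientation: [-2.149, -2.282, 0.005]
contact_force: [-12.7, 1.3, 12.9]
grip_width: 0.009
gripper_force: 78.2
```

```bash
python3 drive.py '[{"trans": [0,0,-0.0095],"rot": [0.05,0,0]},{"trans": [0,0.003,-0.017],"rot": [0.1,0,0]},{"trans": [0,0.006,-0.0245],"rot": [0.15,0,0]},{"trans": [0,0.0095,-0.032],"rot": [0.2,0,0]},{"trans": [0,0.0095,-0.032],"rot": [0.2,0,0]}]'
cat >> h.py <<'E'
def lid():
    o=r.get_obs();p=RH.inv().apply(o['tcp_pos']-O)-[.085,-.099,.105]
    R=Ro.from_rotvec(o['orientation']);t=(RH.inv()*R).as_matrix()
    print('lid from tcp',(np.arctan2(p[2],-p[0])-np.arctan2(.045,.155)).round(4),'R',np.hypot(p[0],p[2]).round(4),'(.1614) tilt',np.arctan2(-t[0,2],-t[2,2]).round(3),'y',p[1].round(4),'F',RH.inv().apply(o['contact_force']).round(1),'j',o['joints'].round(2))
E
python3 -c "
from h import *
lid()"
```

```text
clock: 9.95
tcp_pos: [0.5347, -0.1527, 0.1837]
orientation: [-2.051, -2.182, 0.223]
contact_force: [-1.1, -0.2, -7.5]
grip_width: 0.0089
gripper_force: 78.9
lid from tcp 0.2201 R 0.1634 (.1614) tilt 0.203 y -0.0018 F [-1.1 -0.1 -7.5] j [-0.41  0.57  0.78  1.81 -0.34  1.13  0.56]
```

```bash
python3 drive.py '[{"trans": [0,0.0025,-0.0077],"rot": [0.05,0,0]},{"trans": [0,0.0053,-0.0153],"rot": [0.1,0,0]},{"trans": [0,0.0085,-0.0227],"rot": [0.15,0,0]},{"trans": [0,0.012,-0.03],"rot": [0.2,0,0]},{"trans": [0,0.012,-0.03],"rot": [0.2,0,0]}]'
cat > m.py <<'E'
from h import *
import sys
lid()
for n in("top","side"):
    p,d=grab_frame(n);cv2.imwrite(f"pics/{n}{sys.argv[1]}.png",p)
    W,H=cloud(n,p,d);L=RH.inv().apply((W-O).reshape(-1,3)).reshape(W.shape)
    for nm,m in(("yel",mask(W,H,20,36,110,80,.09,.25)&(abs(L[...,1]+.195)<.012)),("red",(mask(W,H,170,180,120,50,.08,.3)|mask(W,H,0,3,150,50,.08,.3))&(abs(L[...,1]+.179)<.016))):
        P=L[m&(L[...,0]<.09)];dx=.085-P[:,0];dz=P[:,2]-.105+.0012;k=np.hypot(dx,dz)>.03
        if k.sum()<20: print(n,nm,k.sum());continue
        a=np.polyfit(dx[k],dz[k],1);res=dz-np.polyval(a,dx);k&=abs(res)<.008;a=np.polyfit(dx[k],dz[k],1)
        q=k&(abs(np.hypot(dx,dz)-.1)<.04)
        print(n,nm,k.sum(),'line',np.arctan(a[0]).round(4),'off',a[1].round(4),'std',res[k].std().round(4),'height at dx .1',np.polyval(a,.1).round(4),'xrange',dx[k].min().round(3),dx[k].max().round(3))
E
python3 m.py 2
```

```text
clock: 10.45
tcp_pos: [0.5527, -0.1515, 0.21]
orientation: [-1.943, -2.067, 0.42]
contact_force: [-0.6, -1.5, -9.4]
grip_width: 0.0095
gripper_force: 79.7
lid from tcp 0.4158 R 0.1633 (.1614) tilt 0.401 y -0.0017 F [-0.6 -1.5 -9.4] j [-0.38  0.68  0.78  1.62 -0.3   1.4   0.53]
top yel 0
top red 0
side yel 96 line 0.4565 off 0.0018 std 0.0031 height at dx .1 0.0509 xrange 0.027 0.119
side red 141 line 0.3911 off 0.0074 std 0.0017 height at dx .1 0.0486 xrange 0.025 0.137
```

Run:
```python
from h import *
p,d=grab_frame("wrist");cv2.imwrite("pics/w2.png",p);np.save("pics/w2.npy",d)
c=camera_info("wrist");print(c)
a=cv2.imread("pics/side2.png")[130:230,170:330]
cv2.imwrite("pics/c2.png",np.vstack([cv2.resize(p,(640,400))[200:],cv2.resize(a,(640,400),interpolation=cv2.INTER_CUBIC)]))
```

```text
{'camera_matrix': array([[309.70691629,   0.        , 320.59435422],
       [  0.        , 309.70691629, 201.55196892],
       [  0.        ,   0.        ,   1.        ]]), 'R': array([[ 0.92073438,  0.05528606, -0.38625334],
       [ 0.16034992, -0.95607123,  0.24538888],
       [-0.35571913, -0.28787367, -0.88915277]]), 't': array([-0.41915225, -0.25451407,  0.47718811])}
```

View pics/c2.png

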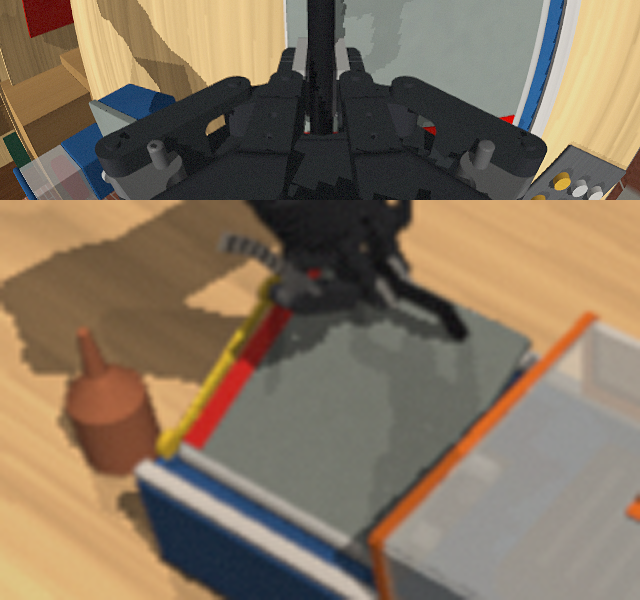

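The side crop shows the pointer alongside the red stripe and slightly above it, with its disc at about (270,285) near the gripper. I'll refine both angles by fitting model silhouettes, using the shut lid (angle 0) in the earlier picture to check for bias.

```bash
cat > fit.py <<'E'
from h import *
from scipy.optimize import minimize
S=8
def proj(n,L):
    c=camera_info(n);K,R,t=[np.array(c[k]) for k in("camera_matrix","R","t")]
    X=(O+RH.apply(L))@R.T+t.ravel();return (X[:,:2]/X[:,2:])*K[0,0]+K[:2,2]
def place(u,w,y,a): # u along from hinge to near edge, w normal
    c,s=np.cos(a),np.sin(a);return np.c_[.085-u*c+w*s,np.full_like(u,y),.105+u*s+w*c]
def soft(n,pieces,sh,box):
    x0,y0,x1,y1=box;im=np.zeros(((y1-y0)*S,(x1-x0)*S),np.uint8)
    for P in pieces:
        q=(proj(n,P)+sh-[x0,y0]+.5)*S
        cv2.fillConvexPoly(im,cv2.convexHull(q.astype(np.float32)).round().astype(np.int32),255)
    return cv2.resize(im,(x1-x0,y1-y0),interpolation=cv2.INTER_AREA)/255.
def pointer(a):
    b=np.array([[0,-.004],[.13,-.004],[.13,.004],[0,.004]]);th=np.linspace(0,6.28,24)
    D=np.c_[.13+.01*np.cos(th),.01*np.sin(th)]
    return [np.vstack([place(Q[:,0],Q[:,1],y,a) for y in(-.1975,-.1925)]) for Q in(b,D)]
def stripe(a,w=.014):
    u=np.array([0.001,.174]);return [np.vstack([place(u,u*0+.005,y,a) for y in(-.188,-.188+w)])]
def fit(n,tag,which,a0,sh=(0,0),fa=None,ylim=None):
    p=cv2.imread(f"pics/{n}{tag}.png");H=cv2.cvtColor(p,cv2.COLOR_BGR2HSV).astype(int)
    if which=='yel': M=(H[...,0]>=20)&(H[...,0]<=36)&(H[...,1]>110)&(H[...,2]>60);f=pointer
    else: M=((H[...,0]>=172)|(H[...,0]<=4))&(H[...,1]>150)&(H[...,2]>45);f=stripe
    pr=np.vstack(f(a0));q=proj(n,pr);x0,y0=(q.min(0)-8).astype(int);x1,y1=(q.max(0)+8).astype(int);box=(x0,y0,x1,y1)
    m=M[y0:y1,x0:x1].astype(float);k=np.ones_like(m)
    if ylim: k[:max(0,ylim-y0)]=0
    m=cv2.GaussianBlur(m,(0,0),1.0)
    def cost(v):
        a,sx,sy=v; return (k*(cv2.GaussianBlur(soft(n,f(a),np.array([sx,sy]),box),(0,0),1.0)-m)**2).sum()/ (k*m).sum()
    As=[fa] if fa is not None else np.arange(a0-.1,a0+.1,.01)
    if fa is not None:
        b=min(((cost((fa,x,y)),x,y) for x in np.arange(-3,3.1,.25) for y in np.arange(-3,3.1,.25)))
        print(n,tag,which,'shift',b)
        return b[1:]
    C=[cost((a,*sh)) for a in As];i=np.clip(np.argmin(C),1,len(C)-2);z=np.polyfit(As[i-1:i+2],C[i-1:i+2],2)
    print(n,tag,which,'angle',round(-z[1]/2/z[0],4),'cost',round(min(C),3))
E
python3 - <<'E'
from fit import *
for n in("top","side"):
    sh=fit(n,1,'red',0,fa=0)
    for s in((0,0),sh): fit(n,1,'yel',.45,s)
    if n=='side':
        for s in((0,0),sh):
            for yl in (None,150): fit(n,2,'red',.41,s,ylim=yl)
E
```

```text
top 1 red shift (np.float64(0.05095657110321771), np.float64(-0.75), np.float64(0.5))
top 1 yel angle 0.4498 cost 0.067
top 1 yel angle 0.5011 cost 0.095
side 1 red shift (np.float64(0.02199006913494255), np.float64(0.5), np.float64(0.0))
side 1 yel angle 0.463 cost 0.116
side 1 yel angle 0.4867 cost 0.147
side 2 red angle 0.351 cost 0.31
side 2 red angle 0.3756 cost 0.17
side 2 red angle 0.3803 cost 0.31
side 2 red angle 0.4036 cost 0.154
```

```bash
python3 drive.py '[{"trans": [0,0.001,-0.004],"rot": [0.025,0,0]},{"trans": [0,0.0025,-0.008],"rot": [0.05,0,0]},{"trans": [0,0.0025,-0.008],"rot": [0.05,0,0]}]'
python3 m.py 3
python3 - <<'E'
from fit import *
for s in((0,0),(.5,0)):
    fit('side',3,'red',.45,s,ylim=150);fit('side',3,'yel',.45,s,ylim=150);fit('side',1,'yel',.45,s,ylim=150)
a=cv2.imread("pics/side3.png")[140:200,190:270]
cv2.imwrite("pics/c3.png",cv2.resize(a,(800,600),interpolation=cv2.INTER_CUBIC))
E
```

```text
clock: 10.9
tcp_pos: [0.5586, -0.1511, 0.2168]
orientation: [-1.917, -2.039, 0.464]
contact_force: [4.1, -1.5, -14.6]
grip_width: 0.0094
gripper_force: 79.8
lid from tcp 0.471 R 0.1634 (.1614) tilt 0.447 y -0.0017 F [  4.   -1.7 -14.6] j [-0.37  0.71  0.77  1.57 -0.29  1.47  0.53]
top yel 0
top red 0
side yel 66 line 0.4761 off 0.0018 std 0.0026 height at dx .1 0.0534 xrange 0.026 0.112
side red 131 line 0.4418 off 0.0082 std 0.0017 height at dx .1 0.0555 xrange 0.023 0.124
side 3 red angle 0.4265 cost 0.195
side 3 yel angle 0.5149 cost 0.294
side 1 yel angle 0.4661 cost 0.099
side 3 red angle 0.4496 cost 0.185
side 3 yel angle 0.5366 cost 0.318
side 1 yel angle 0.4913 cost 0.121
```

View pics/c3.png

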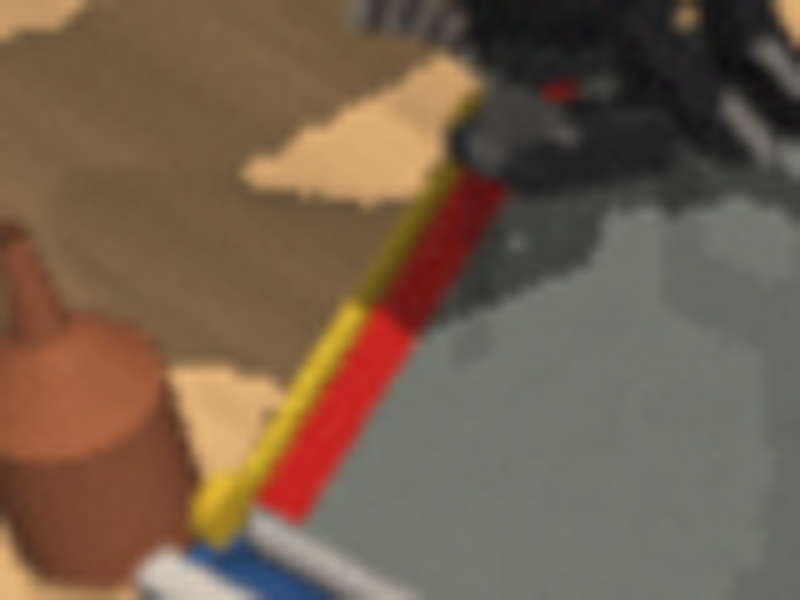

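The stripe and pointer now run nearly parallel, from crop (235,480) to (432,190) for the pointer and (262,480) to (462,190) for the stripe. One sub-pixel edge comparison will settle the remaining angle.

```bash
cat > edge.py <<'E'
from fit import *
from scipy.optimize import least_squares
def prof(tag,rows,num,xs,lo,hi,mid):
    p=cv2.imread(f"pics/side{tag}.png").astype(float)
    q=cv2.GaussianBlur(p,(0,0),.5);ra=q[...,num]/(q[...,2]+1)
    out=[]
    for v,x in zip(rows,xs):
        if not np.isfinite(x): continue
        u=np.arange(int(x)+lo,int(x)+hi+1);g=ra[v,u]-mid
        c=[(u[i]+g[i]/(g[i]-g[i+1])) for i in range(len(u)-1) if g[i]>0>=g[i+1]]
        if c: out.append((v,min(c,key=lambda k:abs(k-x))))
    return np.array(out)
def line(kind,a,sh):
    u=np.linspace(.02,.17 if kind=='r' else .125,60)
    if kind=='r': return proj('side',place(u,u*0+.005,-.188,a))+sh
    E=[proj('side',place(u,u*0+w,y,a))+sh for w in(-.004,.004) for y in(-.1975,-.1925)]
    return E
def xat(kind,a,rows,sh=0):
    L=line(kind,a,sh);L=[L] if kind=='r' else L
    X=[]
    for l in L:
        o=np.argsort(l[:,1]);X.append(np.interp(rows,l[o,1],l[o,0],left=np.nan,right=np.nan))
    return np.min(X,axis=0)
def est(tag,kind,a0,rows,num,mid,sh):
    E=prof(tag,rows,num,xat(kind,a0,rows,sh),-5,5,mid)
    rr=E[:,0].astype(int)
    f=lambda v:np.nan_to_num(xat(kind,v[0],rr,sh)-E[:,1])
    s=least_squares(f,[a0],loss='soft_l1',f_scale=.3,diff_step=1e-3);return s.x[0].round(4),len(E),np.round(f(s.x)[::4],2)
E
python3 - <<'E'
from edge import *
rows=np.arange(162,189)
E=prof(1,np.arange(165,190),1,xat('r',0,np.arange(165,190)),-5,5,.45)
d=E[:,1]-xat('r',0,E[:,0]);print('shut red resid x',np.median(d).round(3),d.round(2)[::3])
for sh in(np.zeros(2),np.array([np.median(d),0])):
    print('sh',sh)
    print(' mark1',est(1,'y',.46,rows,0,.33,sh));print(' mark3',est(3,'y',.46,rows,0,.33,sh))
    print(' lid2',est(2,'r',.4,rows,1,.45,sh));print(' lid3',est(3,'r',.45,rows,1,.45,sh))
E
```

```text
shut red resid x 0.244 [ 0.04 -0.01 -0.39  0.43  0.28  0.36  0.47]
sh [0. 0.]
 mark1 (np.float64(0.431), 22, array([ 0.05,  0.04,  0.2 , -0.04, -0.37, -0.43]))
 mark3 (np.float64(0.4267), 22, array([ 0.08, -0.32,  0.23,  0.26,  0.23, -0.17]))
 lid2 (np.float64(0.3854), 23, array([-0.04,  0.  , -0.04,  0.1 , -0.11, -0.17]))
 lid3 (np.float64(0.4402), 23, array([ 0.13, -0.04,  0.33, -0.06, -0.12, -0.06]))
sh [0.24399048 0.        ]
 mark1 (np.float64(0.4448), 22, array([-0.03,  0.01,  0.21,  0.02, -0.26, -0.28]))
 mark3 (np.float64(0.4408), 22, array([-0.01, -0.36,  0.24,  0.32,  0.34, -0.02]))
 lid2 (np.float64(0.3989), 23, array([-0.14, -0.05, -0.04,  0.15, -0.02, -0.03]))
 lid3 (np.float64(0.4545), 23, array([ 0.03, -0.1 ,  0.32, -0.02, -0.03,  0.07]))
```

Lid about 0.455 and mark about 0.445, which agree within the noise. I'll settle, check that the guard and lid are steady, then hand in.

```bash
python3 drive.py '[{},{},{},{},{}]'
python3 m.py 4
python3 - <<'E'
from edge import *
sh=np.array([.244,0]);rows=np.arange(162,189)
print('mark',est(4,'y',.45,rows,0,.33,sh)[0],'lid',est(4,'r',.45,rows,1,.45,sh)[0])
p,d=grab_frame('side');W,H=cloud('side',p,d);m=mask(W,H,3,18,150,90,.195,.225)
L=RH.inv().apply(W[m]-O);print('guard',(np.median(L[:,1])+.064).round(4),len(L))
a,b=cv2.imread('pics/side1.png'),cv2.imread('pics/side4.png')
for nm,(x,y) in dict(jar=(390,270),can=(197,182)).items():
    print(nm,'diff',cv2.absdiff(a,b)[y-12:y+12,x-8:x+8].mean().round(1))
E
```

```text
clock: 11.5
tcp_pos: [0.5585, -0.1511, 0.2167]
orientation: [-1.918, -2.039, 0.462]
contact_force: [5.9, -3.0, -18.1]
grip_width: 0.009
gripper_force: 79.6
lid from tcp 0.4703 R 0.1634 (.1614) tilt 0.446 y -0.0017 F [  5.7  -3.4 -18.1] j [-0.37  0.71  0.77  1.57 -0.29  1.47  0.53]
top yel 0
top red 0
side yel 64 line 0.4773 off 0.0012 std 0.0023 height at dx .1 0.0529 xrange 0.028 0.112
side red 128 line 0.4522 off 0.0073 std 0.0018 height at dx .1 0.0559 xrange 0.024 0.125
mark 0.4395 lid 0.4552
guard 0.2027 166
jar diff 1.7
can diff 5.3
```

```bash
python3 -c "
from h import *
lid();print(workorder.hand_in())"
```

```text
lid from tcp 0.4703 R 0.1634 (.1614) tilt 0.446 y -0.0017 F [  4.6  -3.4 -17.5] j [-0.37  0.71  0.77  1.57 -0.29  1.47  0.53]
the job is handed in; nothing more can be done
None
```

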